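Hang the gas key in the key cabinet

TASK

Pull the yellow-headed gas key up off the bench gas valve, reach it down through the blue-framed hatch in the roof of the white key cabinet and hang it by its eye on the red hook inside, so that it hangs freely and upright when you let go. Do not touch the blue frame, leave the other things where they are, and feel your way gently: never push the key hard (20 N or more) against the hook or cabinet.

Things in the scene. Friction and masses are not known exactly. Their poses are not given: they have to be found in the camera images.
- key: gas key, 134 mm tall, about 170 g, upright; origin at its foot's centre, z up to the head. Steel square socket 21 x 21 mm, 30 mm high, open below (cavity 13 mm square, 24 deep); above it a flat steel blade 34 mm wide (y), 6 thick (x), from 30 to 100 mm; yellow head 22 (y) x 16 (x) mm, from 99 to 135 mm. Symmetric: may be hung either way round
- key_eye (a point): centre of the eye that goes through the key's blade along its x, on its axis 71 mm above the foot; the eye is 13 mm wide and 26 mm tall (58 to 84 mm above the foot)
- key_grip (a point): middle of the key's yellow head, 118 mm above its foot, on its axis: grip here from above, closing along the key's y (22 mm)
- valve: grey bench gas valve, fixed, 40 mm tall, 60 mm across, with a brass outlet towards its +x. Origin at the centre of its underside. On top a brass square spindle 10 x 10 mm, 20 mm high, on which the key's socket stands loosely (foot 40 mm above the bench): lift straight up to take it off
- cabinet: white key cabinet, fixed, 160 (x) x 230 (y) x 170 mm high, open towards its -x, clear panel at +x. Origin at the centre of its underside, z up. Floor 6 mm thick. Inside, an aluminium rail (x 50 to 60 mm, 14 mm high) runs along y, 117.5 mm up, and carries the red hook. With the key hung, its foot is 37 mm above this origin and its blade at x = 8 to 45 mm
- frame: blue frame of the hatch in the cabinet's roof: 12 mm thick, top 170 mm above the bench. Origin at the centre of the opening, axes as the cabinet's (cabinet x = 0, y = 0). The opening is 110 mm (x) by 170 mm (y), with nothing over it. It must not be touched
- rail_mid (a point): middle of the rail's front face, at x = 50, y = 0, z = 117.5 mm in the cabinet. The red hook is clamped to the rail anywhere within 20 mm of here to either side (cabinet +-y): its place is not measured and must be felt from its side, or seen through the hatch. It is rigid and does not yield
- hook_mid (a point): the hook if it were at y = 0: the point x = 7, z = 117.5 mm in the cabinet where its level arm (round bar 7 mm thick, from the rail along -x) ends and its tip bends up, to x = -3 mm, 11 mm higher (bar's very end: x = -6.5 mm, 132 mm up). The real hook is shifted up to 20 mm along y. The eye's top edge must rest on the level arm, between tip and rail
- stopper: black rubber stopper, 24 mm across, 22 mm high, on the bench near the valve: leave alone. Origin under its centre
- nozzle: brass nozzle, 18 mm across, 24 mm high, on the cabinet's floor near the front corner: leave alone. Origin under its centre
- matchbox: small orange box 56 x 36 x 15 mm on the bench: leave alone. Origin under its centre
- beaker: glass beaker 72 mm across, 85 mm high: leave alone. Origin under its centre
- dish: white porcelain dish 84 mm across, 32 mm high: leave alone. Origin under its centre
- wash_bottle: white bottle with red cap, 68 mm across, 170 mm high: leave alone. Origin under its centre
- jar: amber jar with black lid, 52 mm across, 70 mm high: leave alone. Origin under its centre
Not all that is in view belongs to the job. What is meant by the key is not orange, and is the larger of those in its own colour.

How it is judged:
By the outcome, as a careful person would: the job done as asked, in the order asked, and still so for the second after the job is handed in, with the robot touching nothing.
It also fails if it takes over 61 s, if anything falls off the work surface, if the arm or the gripper's body presses on something with over 40 N, if the wrist force passes 120 N, or if a joint passes its speed limit or range.

ROBOT

A 6-joint arm with a two-finger parallel gripper is mounted at the origin on the work surface. World frame = base frame: x ahead of the robot, y to its left, z up, the work surface at z = 0. Lengths are in m, angles in rad, forces in N, time in s.
With the tool pointing down it reaches from about 0.3 to 0.875 m from the base axis. Payload 6.4 kg.
Tool frame: the origin (TCP) lies at the very end of the fingers, on their centre line; the grasp point (between the pads) lies 19 mm behind it; z points along the fingers, y is the line along which they close (so a half turn about z gives the same grasp; the last joint's range is limited). The gripper opens to 85 mm and grips with 20 to 120 N. Pads are 22 mm wide; open, the fingers measure 114 mm over their backs; the gripper's body (76 mm by 85 mm) begins 54 mm behind the grasp point. The pads swing forward as they close: fully open they stand 13 mm farther back than shut.
Start: joints at [1.107, 0.181, 1.607, -0, 1.354, -0.206], TCP at [0.147, 0.556, 0.231] pointing down, gripper open.
Joint ranges: [-2.99, 2.99], [-0.89, 2.07], [0.3, 2.58], [-1.14, 4.28], [0, 2.63], [-3.12, 3.12]. Speed limits (rad/s): [2.57, 2.57, 3.01, 3.14, 3.14, 3.14].

INTERFACE

Orientations are given as a unit quaternion [w, x, y, z].
In Python, from bench import get_obs, optics, workorder gives the robot as it stands.
- The arm moves only by the tool pendant, called after "Request:" in YAML: its name, and indented under it one key for each argument. Schema: {"type":"object","properties":{"motion":{"type":"object","properties":{"ticks":{"type":"array","items":{"type":"array","items":{"type":"number"},"minItems":7,"maxItems":7},"minItems":1,"maxItems":10}},"additionalProperties":false,"required":["ticks"]},"only":{"type":"string"},"quiet":{"type":"boolean"},"lines":{"type":"string"}},"required":["motion"],"additionalProperties":false}. motion is an object whose key "ticks" holds a list of rows, 1 to 10 of them, each of 7 numbers: dx, dy, dz in fractions of the full range, 1 being 0.5 m, then a rotation vector rx, ry, rz in parts of the range, where 1.0 means 4 rad, then the opening from 0.0 (shut) to 1.0 (fully open); each row is the pose to reach, as a shift and turn from the pose commanded when the call began, along the tool's axes at that moment; what a row does not reach only later rows make up. A row lasts 1/8 s, in which the tool goes at most 0.0625 m and 0.188 rad, less where a joint would pass 70% of its speed; a pose out of reach is approached as far as the arm can. The fingers move at their own pace and stop on an object; the grip force is fixed at half the most. Time passes only in rows, so rows that do not move let the fingers close. The tool returns the time, the measured TCP pose, the force, the opening and the grip force at its end. only (a regular expression) keeps the lines of the reply that match it, lines (a string "A,B") keeps lines A to B, and quiet returns only ok. Shift and turn numbers lie between -1 and 1, and a call with a number outside is refused. Input that does not fit is refused with a message, and nothing moves.
- get_obs(): the state, without advancing time (a new reading comes with each control period).
- optics.camera(name): name is "scene" or "top" or "wrist"; returns (picture, depth): 480x640x3 uint8, blue, green, red; 480x640 float32, m along the optical axis (not along the pixel's ray), 0 where there is no reading.
- optics.camera_params(name): a dict with "fovy" (degrees; the focal length in pixels is half the picture's height over the tangent of half this angle, whatever the lens; pixels are square), "cx", "cy" (the principal point, pixels), "view" (4x4, takes a point from world to camera coordinates). Camera axes: x right, y up, looking along -z (the intrinsics and any distortion apply to the point x, -y, -z); pixel columns grow to the right and rows downward; lengths in m; the calibration is good to about 2 mm. A picture is of the moment at which its call begins: read the wrist's pose just before it. camera_params takes no time and is no camera call; for the wrist camera it gives the pose at the moment of the call.
- workorder.hand_in(): hands the job in; it is judged then, once.
The state is a dict: "time_s": time; "q": joint angles; "dq": joint speeds; "joint_efforts": joint torques, N m; "eef_pos": TCP position; "eef_rot": TCP orientation; "wrist_force": force on the tool from outside, world axes, zero at the start; "torque": the same for the moment, N m; "opening": opening from 0.0 (shut) to 1.0 (fully open); "grasp_force": force on a finger pad.
Only numpy, scipy, OpenCV 4.12 (cv2) and the standard library are available. Lean on these libraries where they do the work, as an engineer would, in place of code of your own. Each camera call takes 0.05 s, during which the arm holds its last target. There are 200 camera calls.

## Working session

There is one attempt and no reset: what is moved stays moved. The work goes in short steps, Python scripts to look and compute and a tool call to move; the robot and the scene stay as the last step left them, time stands still between calls to the robot, and variables do not carry over. Pictures are saved under pics/ and viewed, at most 10 in all, crops included, and the job is handed in when it is done.

```bash
ls; mkdir -p pics
```

Run:
```python
from bench import get_obs, optics
import cv2,numpy as np
o=get_obs(); print(o)
ims=[]
for n in("scene","top","wrist"):
    p=optics.camera_params(n); im,d=optics.camera(n); cv2.imwrite(f"pics/{n}0.png",im); np.savez(f"pics/{n}0.npz",im=im,d=d,view=p["view"],f=240/np.tan(np.radians(p["fovy"]/2)),cx=p["cx"],cy=p["cy"])
    print(n,{k:(v if k!="view" else np.round(v,4).tolist()) for k,v in p.items()})
```

```text
pics
{'time_s': 0.0, 'q': array([ 1.10670550e+00,  1.81566110e-01,  1.60803006e+00, -5.60538247e-06,
        1.35376795e+00, -2.06304738e-01]), 'dq': array([-0.00036608, -0.00040048,  0.00074888,  0.00104443, -0.00183887,
        0.00037912]), 'joint_efforts': array([-4.45682872e-04, -4.44896364e+01, -3.51321530e+01, -4.16591965e-04,
        9.27359273e-03,  2.13119881e-05]), 'eef_pos': array([0.14632388, 0.55549541, 0.23035939]), 'eef_rot': array([-2.88782527e-04,  1.28535798e-01,  9.91704474e-01, -8.37336487e-04]), 'wrist_force': array([0.54190237, 0.84137766, 0.25280413]), 'torque': array([ 0.02857292, -0.01736695,  0.00894684]), 'grasp_force': 0.0, 'opening': 0.9972414844203338}
scene {'fovy': 43.92041243614505, 'cx': 320.341702541576, 'cy': 233.45277304801604, 'view': [[0.7357, 0.6773, 0.0076, -0.4745], [-0.3858, 0.4097, 0.8266, 0.126], [0.5567, -0.6111, 0.5627, -1.6943], [0.0, 0.0, 0.0, 1.0]]}
top {'fovy': 56.0656651356377, 'cx': 326.8526790865939, 'cy': 239.5780854800406, 'view': [[0.0075, -0.9996, 0.0283, 0.0085], [0.9963, 0.0099, 0.0853, -0.643], [-0.0856, 0.0276, 0.996, -1.0385], [0.0, 0.0, 0.0, 1.0]]}
wrist {'fovy': 65.61642654633322, 'cx': 320.482524706616, 'cy': 242.59296304017985, 'view': [[0.2548, 0.967, -0.0017, -0.5738], [-0.9252, 0.2433, -0.2911, 0.0374], [-0.2811, 0.0758, 0.9567, -0.3792], [0.0, 0.0, 0.0, 1.0]]}
```

View pics/scene0.png

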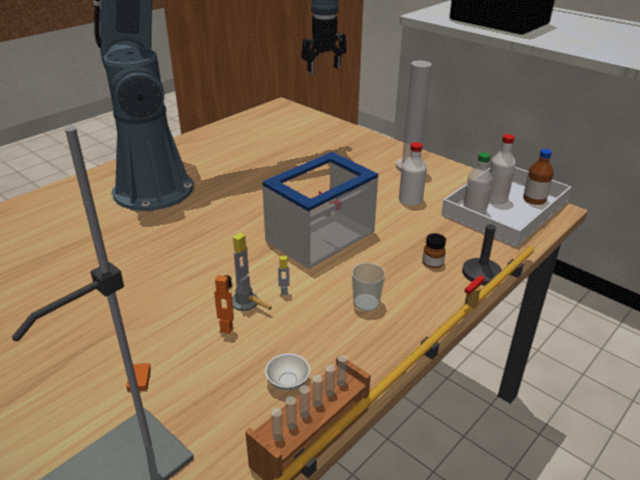

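View pics/top0.png

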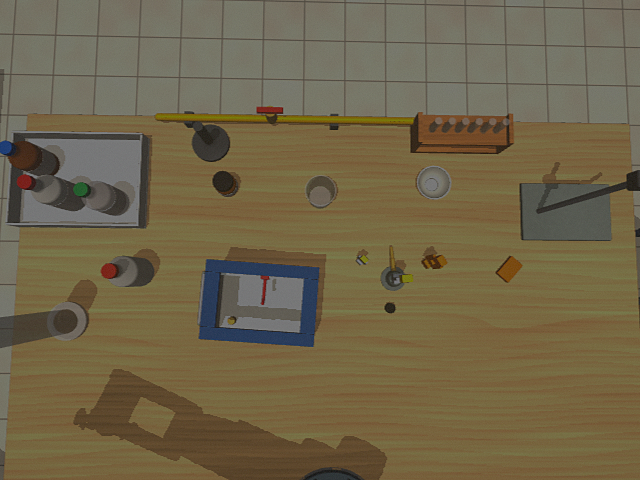

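The scene view shows three candidates: a large yellow-headed key at (240,245) on the valve, a small yellow-headed one at (284,262), and an orange one at (224,290). The key is the one on the valve, because it is the larger of the two yellow ones and not orange. In the top view, its head is at (407,279), the hatch is centred at about (261,303), and the red hook is at (265,285). Next I'll confirm this in a crop and triangulate.

Create h.py:
```python
import numpy as np, cv2
from bench import get_obs, optics
def load(n):
    z=np.load(f"pics/{n}.npz"); return {k:z[k] for k in z.files}
def snap(cam,name):
    p=optics.camera_params(cam); im,d=optics.camera(cam)
    s=dict(im=im,d=d,view=np.array(p["view"]),f=240/np.tan(np.radians(p["fovy"]/2)),cx=p["cx"],cy=p["cy"])
    np.savez(f"pics/{name}.npz",**s); cv2.imwrite(f"pics/{name}.png",im); return s
def ray(s,u,v):
    R=s["view"][:3,:3]; t=s["view"][:3,3]
    d=R.T@np.array([(u-s["cx"])/s["f"],-(v-s["cy"])/s["f"],-1.]); return -R.T@t,d
def plane(s,u,v,z):
    c,d=ray(s,u,v); return c+d*(z-c[2])/d[2]
def pt(s,u,v,dep):
    c,d=ray(s,u,v); return c+d*dep
def tri(*sv):
    A=np.zeros((3,3));b=np.zeros(3);L=[]
    for s,u,v in sv:
        c,d=ray(s,u,v); d=d/np.linalg.norm(d); P=np.eye(3)-np.outer(d,d); A+=P;b+=P@c;L.append((c,P))
    x=np.linalg.solve(A,b); return x,[round(1000*np.linalg.norm(P@(x-c)),1) for c,P in L]
def proj(s,X):
    q=s["view"][:3,:3]@X+s["view"][:3,3]; return s["cx"]+s["f"]*q[0]/-q[2], s["cy"]-s["f"]*q[1]/-q[2]
def blobs(s,lo,hi,amin=12):
    m=cv2.inRange(cv2.cvtColor(s["im"],cv2.COLOR_BGR2HSV),lo,hi)
    n,l,st,c=cv2.connectedComponentsWithStats(m); return [(c[i].round(1),st[i].tolist(),l==i) for i in range(1,n) if st[i,4]>=amin]
def cloud(s,m):
    v,u=np.nonzero(m&(s["d"]>0)); return np.array([pt(s,a,b,s["d"][b,a]) for a,b in zip(u,v)])
```

Run:
```python
from h import *
S=load("scene0");T=load("top0");W=load("wrist0")
for n,s in(("scene",S),("top",T),("wrist",W)):
  for col,lo,hi in(("yel",(22,110,70),(34,255,255)),("blue",(105,100,40),(125,255,255)),("red",(0,150,60),(6,255,255))):
    for c,st,m in blobs(s,lo,hi):
      P=cloud(s,m); print(n,col,c,st, np.median(P,0).round(3) if len(P) else 0, (P.min(0).round(3),P.max(0).round(3)) if len(P) else 0)
cv2.imwrite("pics/crop1.png",cv2.resize(S["im"][215:345,190:320],None,fx=4.5,fy=4.5,interpolation=cv2.INTER_CUBIC))
```

```text
scene yel [239.2 242. ] [233, 232, 13, 21, 206] [ 0.561 -0.152  0.162] (array([ 0.339, -0.16 , -0.004]), array([0.567, 0.024, 0.177]))
scene yel [504.1 271.4] [479, 247, 52, 49, 129] [0.936 0.291 0.038] (array([0.932, 0.151, 0.034]), array([0.948, 0.416, 0.067]))
scene yel [282.9 261.6] [279, 255, 9, 14, 97] [ 0.6   -0.07   0.088] (array([ 0.488, -0.077, -0.003]), array([0.607, 0.035, 0.101]))
scene yel [415.4 352.8] [369, 305, 99, 92, 323] [ 0.936 -0.055  0.038] (array([ 0.931, -0.193,  0.034]), array([0.94 , 0.134, 0.043]))
scene blue [545.5 152.9] [540, 149, 12, 9, 91] [0.823 0.681 0.151] (array([ 0.524,  0.666, -0.215]), array([0.835, 1.455, 0.157]))
scene blue [319.3 180.6] [263, 152, 114, 59, 2021] [0.516 0.136 0.169] (array([0.417, 0.03 , 0.102]), array([0.594, 0.272, 0.174]))
scene red [507.7 138.1] [503, 134, 11, 9, 83] [0.742 0.611 0.192] (array([0.727, 0.599, 0.18 ]), array([0.755, 0.632, 0.198]))
scene red [416.1 146.1] [411, 142, 11, 10, 82] [0.569 0.451 0.167] (array([0.553, 0.439, 0.154]), array([0.583, 0.472, 0.172]))
scene red [474.3 283.7] [465, 275, 20, 19, 154] [0
[... 28230 characters left out ...]
.155] (array([0.803, 0.673, 0.141]), array([0.832, 0.701, 0.161]))
top blue [258.5 303. ] [199, 259, 120, 88, 4268] [0.5   0.156 0.17 ] (array([0.416, 0.035, 0.16 ]), array([0.589, 0.272, 0.176]))
top red [270.  109.2] [257, 107, 26, 6, 140] [0.934 0.145 0.09 ] (array([0.927, 0.12 , 0.085]), array([0.94 , 0.177, 0.094]))
top red [ 23.9 181.2] [17, 174, 15, 15, 171] [0.738 0.618 0.195] (array([0.724, 0.605, 0.191]), array([0.753, 0.633, 0.199]))
top red [108.4 270.5] [101, 263, 16, 16, 181] [0.563 0.457 0.17 ] (array([0.549, 0.443, 0.164]), array([0.579, 0.472, 0.174]))
top red [264.  286.7] [261, 276, 8, 29, 81] [0.535 0.15  0.123] (array([0.497, 0.141, 0.117]), array([0.556, 0.156, 0.133]))
```

View pics/crop1.png

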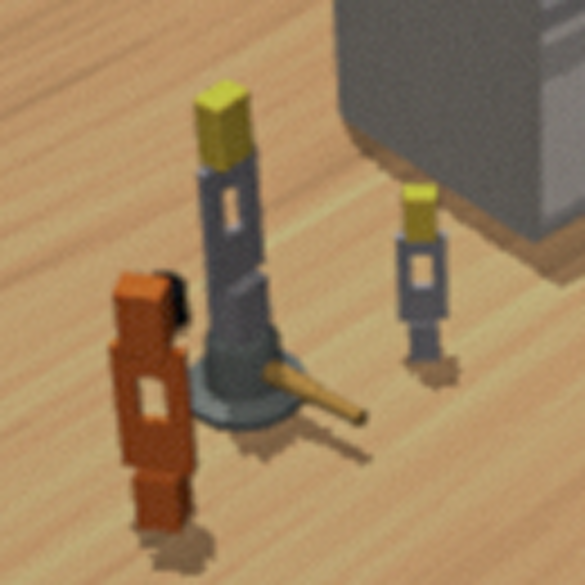

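The crop confirms it: the yellow-headed key stands on the valve, and the other yellow-headed one is smaller and stands on the bench. Now I'll work out the frame pose and rough hook position, and where to put the wrist for a close look at the key.

Add to h.py:
```python
from scipy.spatial.transform import Rotation as Ro
def tool():
    o=get_obs(); q=o["eef_rot"]; return np.array(o["eef_pos"]), Ro.from_quat([q[1],q[2],q[3],q[0]])
def rel(P,yaw=None):
    p,R=tool(); d=R.inv().apply(np.array(P)-p); out=d.round(4).tolist()
    return out
```

Run:
```python
from h import *
S=load("scene0");T=load("top0");W=load("wrist0")
p,R=tool(); Vi=np.linalg.inv(W["view"]); print("cam in tool",R.inv().apply(Vi[:3,3]-p).round(3),"look",R.inv().apply(-Vi[:3,2]).round(3),"camx",R.inv().apply(Vi[:3,0]).round(3))
m=max(blobs(T,(105,100,40),(125,255,255)),key=lambda b:b[1][4])[2].astype(np.uint8)
cs,h=cv2.findContours(m,cv2.RETR_CCOMP,cv2.CHAIN_APPROX_NONE)
for c in sorted(cs,key=cv2.contourArea)[-2:]:
    q=np.array([plane(T,*x[0],.170)[:2] for x in c],np.float32); r=cv2.minAreaRect(q); print("frame",np.round(r[0],4),np.round(r[1],4),round(r[2],2))
a=[b for b in blobs(S,(22,110,70),(34,255,255)) if b[1][4]>190 and b[1][0]<300][0]
b=[b for b in blobs(T,(22,110,60),(34,255,255)) if 395<b[0][0]<420 and 265<b[0][1]<290 ]
for bb in b:
    print("head top-view",bb[0],bb[1],"tri",tri((S,*a[0]),(T,*bb[0])), "d", np.median(cloud(T,bb[2]),0).round(3))
rb=[b for b in blobs(T,(0,150,60),(6,255,255)) if 250<b[0][0]<280 and b[0][1]>200][0]
v,u=np.nonzero(rb[2]); q=np.array([plane(T,x,y,.1175)[:2] for x,y in zip(u,v)]); 
for lo,hi in((.49,.51),(.51,.53),(.53,.56)): k=(q[:,0]>lo)&(q[:,0]<hi); print("hook",q[k].mean(0).round(4),k.sum())
```

```text
cam in tool [ 0.075 -0.    -0.142] look [-0.291 -0.     0.957] camx [0. 1. 0.]
frame [0.5023 0.1511] [0.1802 0.1154] 86.42
frame [0.5023 0.1535] [0.2281 0.1588] 86.24
hook [0.5028 0.1524] 14
hook [0.5199 0.1508] 19
hook [0.5466 0.1493] 48
```

Units first: shifts go in shares of 0.5 m and turns go in shares of 4 rad. So -0.4 m / 0.5 = -0.8, -0.05 m / 0.5 = -0.1.

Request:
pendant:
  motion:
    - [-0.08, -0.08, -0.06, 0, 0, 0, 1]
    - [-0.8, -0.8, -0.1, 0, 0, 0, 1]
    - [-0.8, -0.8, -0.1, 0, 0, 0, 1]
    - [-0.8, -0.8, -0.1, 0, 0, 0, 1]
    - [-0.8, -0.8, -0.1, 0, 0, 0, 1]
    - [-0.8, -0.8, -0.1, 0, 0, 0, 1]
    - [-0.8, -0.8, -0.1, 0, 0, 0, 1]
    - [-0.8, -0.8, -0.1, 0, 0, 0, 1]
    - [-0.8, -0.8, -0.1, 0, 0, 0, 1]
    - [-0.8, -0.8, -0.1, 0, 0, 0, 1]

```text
refused: motion: the value is not of type 'object' (schema: type "object"). Nothing was moved.
```

The call was refused and nothing moved: it wants an object with the rows under "ticks". Same move again in that form.

Request:
pendant:
  motion: {"ticks":[[-0.08, -0.08, -0.06, 0, 0, 0, 1], [-0.8, -0.8, -0.1, 0, 0, 0, 1], [-0.8, -0.8, -0.1, 0, 0, 0, 1], [-0.8, -0.8, -0.1, 0, 0, 0, 1], [-0.8, -0.8, -0.1, 0, 0, 0, 1], [-0.8, -0.8, -0.1, 0, 0, 0, 1], [-0.8, -0.8, -0.1, 0, 0, 0, 1], [-0.8, -0.8, -0.1, 0, 0, 0, 1], [-0.8, -0.8, -0.1, 0, 0, 0, 1], [-0.8, -0.8, -0.1, 0, 0, 0, 1]]}

```text
time_s: 1.4
eef_pos: [0.4326, 0.0641, 0.2812]
eef_rot: [-0.0, 0.131, 0.991, -0.0]
wrist_force: [0.7, 2.1, -0.9]
opening: 1.001
grasp_force: 0.0
```

Request:
pendant:
  motion: {"ticks":[[-0.356, -0.366, 0, 0, 0, 0, 0.6], [-0.356, -0.366, 0, 0, 0, 0, 0.6], [-0.356, -0.366, 0, 0, 0, 0, 0.6], [-0.356, -0.366, 0, 0, 0, 0, 0.6], [-0.356, -0.366, 0, 0, 0, 0, 0.6], [-0.356, -0.366, 0, 0, 0, 0, 0.6], [-0.356, -0.366, 0, 0, 0, 0, 0.6]]}

```text
time_s: 2.28
eef_pos: [0.5564, -0.1532, 0.2814]
eef_rot: [-0.0, 0.128, 0.992, 0.0]
wrist_force: [0.1, -0.2, 0.2]
opening: 0.601
grasp_force: 0.0
```

Run:
```python
from h import *
W=snap("wrist","w1")
```

```text
(no output)
```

View pics/w1.png

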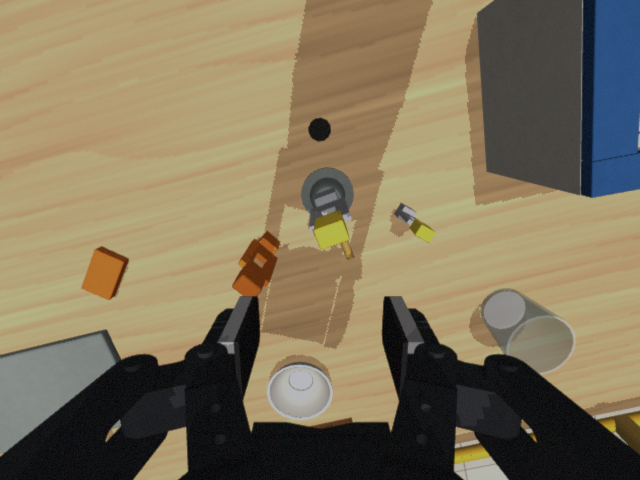

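The head of the key is at about (332,231) between the fingers. The orange decoy is at (258,262), the small one at (415,222) and the stopper at (319,129).

Create key.py:
```python
from h import *
import sys
def top(s,near):
    b=min([b for b in blobs(s,(22,110,60),(34,255,255),60)],key=lambda b:np.hypot(*(b[0]-near)))
    P=cloud(s,b[2]); print("blob",b[0],b[1],"n",len(P),"zmed",np.median(P[:,2]).round(4),"z95",np.percentile(P[:,2],95).round(4))
    v,u=np.nonzero(b[2]&(s["d"]>0)); z=P[:,2]; zt=np.percentile(z,97)-.002
    k=z>zt-.006; m=np.zeros(b[2].shape,np.uint8); m[v[k],u[k]]=1
    m=cv2.morphologyEx(m,cv2.MORPH_OPEN,np.ones((3,3))); m=cv2.morphologyEx(m,cv2.MORPH_CLOSE,np.ones((5,5)))
    c=max(cv2.findContours(m,cv2.RETR_EXTERNAL,cv2.CHAIN_APPROX_NONE)[0],key=cv2.contourArea)
    r=cv2.minAreaRect(c); print("px rect",np.round(r[0],1),np.round(r[1],1),round(r[2],1))
    q=np.array([plane(s,*x[0],zt)[:2] for x in c],np.float32); rr=cv2.minAreaRect(q); print("world rect",np.round(rr[0],4),np.round(rr[1],4),round(rr[2],1),"zt",round(zt,4))
    return r,rr
```

Run:
```python
from key import *
W=load("w1"); r,rr=top(W,(332,231))
S=load("scene0")
print("blob-blob tri",tri((S,239.2,242.0),(W,*r[0])))
# blade colours / valve: dark-grey circle
c,d=ray(W,327,193); print("valve approx", plane(W,327,193,.0))
cv2.imwrite("pics/w1c.png",cv2.resize(W["im"][150:280,230:440],None,fx=3.7,fy=3.7,interpolation=cv2.INTER_CUBIC))
```

```text
blob [330.4 229.9] [314, 210, 35, 40, 984] n 982 zmed 0.1739 z95 0.1754
px rect [330.9 233.2] [23.8 31.7] 70.0
world rect [ 0.5531 -0.1452] [0.0171 0.022 ] 6.3 zt 0.1736
blob-blob tri (array([ 0.5563822 , -0.14658356,  0.15923458]), [np.float64(1.1), np.float64(1.1)])
valve approx [ 0.55348001 -0.14494803  0.        ]
```

View pics/w1c.png

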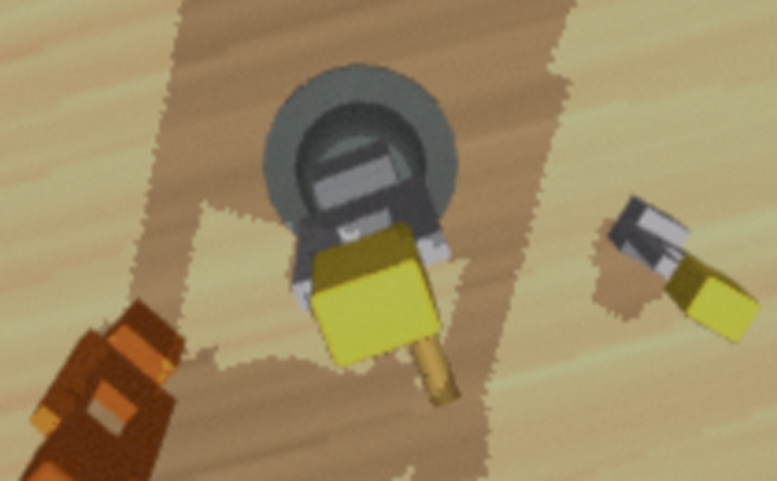

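Scaled: 0.045 m / 0.5 = 0.09, 0.0069 m / 0.5 = 0.0138, -0.368 rad / 4 = -0.092.

Request:
pendant:
  motion: {"ticks":[[0.0104, 0.0138, 0.06, 0, 0, -0.045, 0.45], [0.0104, 0.0138, 0.09, 0, 0, -0.092, 0.45], [0.0104, 0.0138, 0.09, 0, 0, -0.092, 0.45], [0.0104, 0.0138, 0.09, 0, 0, -0.092, 0.45], [0.0104, 0.0138, 0.09, 0, 0, -0.092, 0.45]]}

```text
time_s: 2.95
eef_pos: [0.5541, -0.1471, 0.2375]
eef_rot: [0.001, -0.054, 0.999, -0.001]
wrist_force: [-0.3, -0.1, 0.1]
opening: 0.446
grasp_force: 0.0
```

Run:
```python
from key import *
W=snap("wrist","w2"); p,R=tool(); W1=load("w1")
r,rr=top(W,proj(W,np.array([.553,-.145,.17])))
r1,_=top(W1,(332,231))
X,e=tri((W,*r[0]),(W1,*r1[0])); print("two-view head top",X.round(4),e)
yy=R.apply([0,1,0]); print("tool",p.round(4),"tool y deg",np.degrees(np.arctan2(yy[1],yy[0])).round(1),"rel",rel([*rr[0],.1425]))
```

```text
blob [324.  254.5] [306, 234, 38, 41, 1459] n 1450 zmed 0.1739 z95 0.1754
px rect [324. 260.] [28. 36.] 90.0
world rect [ 0.5529 -0.1454] [0.0175 0.0214] 6.2 zt 0.1736
blob [330.4 229.9] [314, 210, 35, 40, 984] n 982 zmed 0.1739 z95 0.1754
px rect [330.9 233.2] [23.8 31.7] 70.0
world rect [ 0.5531 -0.1452] [0.0171 0.022 ] 6.3 zt 0.1736
two-view head top [ 0.5541 -0.1453  0.1699] [np.float64(0.0), np.float64(0.0)]
tool [ 0.5541 -0.1472  0.2374] tool y deg 96.2 rel [0.0011, 0.002, 0.0949]
```

Scaled: 0.095 m / 0.5 = 0.19, 0.002 m / 0.5 = 0.004.

Request:
pendant:
  motion: {"ticks":[[0.002, 0.004, 0.1, 0, 0, 0, 0.45], [0.002, 0.004, 0.17, 0, 0, 0, 0.45], [0.002, 0.004, 0.19, 0, 0, 0, 0.45], [0.002, 0.004, 0.19, 0, 0, 0, 0.45], [0.002, 0.004, 0.19, 0, 0, 0, 0.45], [0.002, 0.004, 0.19, 0, 0, 0, 0.0], [0.002, 0.004, 0.19, 0, 0, 0, 0.0], [0.002, 0.004, 0.19, 0, 0, 0, 0.0], [0.002, 0.004, 0.19, 0, 0, 0, 0.0], [0.002, 0.004, 0.19, 0, 0, 0, 0.0]]}

```text
time_s: 4.25
eef_pos: [0.5534, -0.1456, 0.1431]
eef_rot: [0.001, -0.055, 0.998, -0.001]
wrist_force: [0.8, 0.4, 6.3]
opening: 0.246
grasp_force: 59.4
```

Scaled: -0.2 m / 0.5 = -0.4, -0.005 m / 0.5 = -0.01.

Request:
pendant:
  motion: {"ticks":[[0, 0, -0.01, 0, 0, 0, 0], [0, 0, -0.024, 0, 0, 0, 0], [0, 0, -0.04, 0, 0, 0, 0], [0, 0, -0.06, 0, 0, 0, 0], [0, 0, -0.1, 0, 0, 0, 0], [0, 0, -0.2, 0, 0, 0, 0], [0, 0, -0.3, 0, 0, 0, 0], [0, 0, -0.4, 0, 0, 0, 0], [0, 0, -0.4, 0, 0, 0, 0], [0, 0, -0.4, 0, 0, 0, 0]]}

```text
time_s: 5.5
eef_pos: [0.552, -0.145, 0.3408]
eef_rot: [-0.0, -0.055, 0.998, 0.0]
wrist_force: [-0.0, 1.1, -2.3]
opening: 0.247
grasp_force: 59.2
```

Run:
```python
from h import *
for n in("scene","top"): snap(n,n+"1")
s=load("scene1");cv2.imwrite("pics/crop2.png",cv2.resize(s["im"][90:330,140:400],None,fx=2.4,fy=2.4,interpolation=cv2.INTER_CUBIC))
```

```text
(no output)
```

View pics/crop2.png

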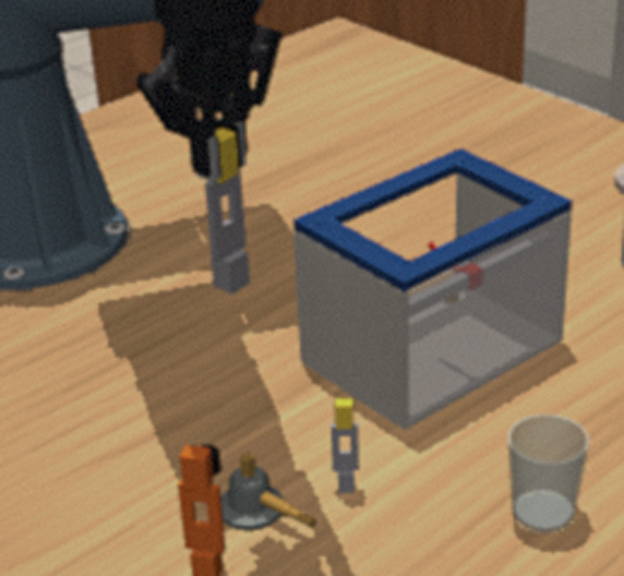

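The key is held and the spindle is clear. The crop shows the hook inside the hatch at about (455,262). I'll go to the cabinet beside the hook line, turn to the cabinet's yaw and look down through the hatch.

Scaled: 0.2563 m / 0.5 = 0.5126, 0.0521 m / 0.5 = 0.1042, 0.173 rad / 4 = 0.0433.

Request:
pendant:
  motion: {"ticks":[[0.02, 0.08, 0, 0, 0, 0.0125, 0], [0.04, 0.2, 0, 0, 0, 0.025, 0], [0.06, 0.32, 0, 0, 0, 0.0375, 0], [0.084, 0.42, 0, 0, 0, 0.0433, 0], [0.1, 0.49, 0, 0, 0, 0.0433, 0], [0.1042, 0.5126, 0, 0, 0, 0.0433, 0], [0.1042, 0.5126, 0, 0, 0, 0.0433, 0], [0.1042, 0.5126, 0, 0, 0, 0.0433, 0]]}

```text
time_s: 6.6
eef_pos: [0.4727, 0.1028, 0.3407]
eef_rot: [-0.0, 0.032, 0.999, -0.0]
wrist_force: [0.8, 0.9, -1.4]
opening: 0.248
grasp_force: 59.5
```

Run:
```python
from h import *
s=snap("wrist","w3")
```

```text
(no output)
```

View pics/w3.png

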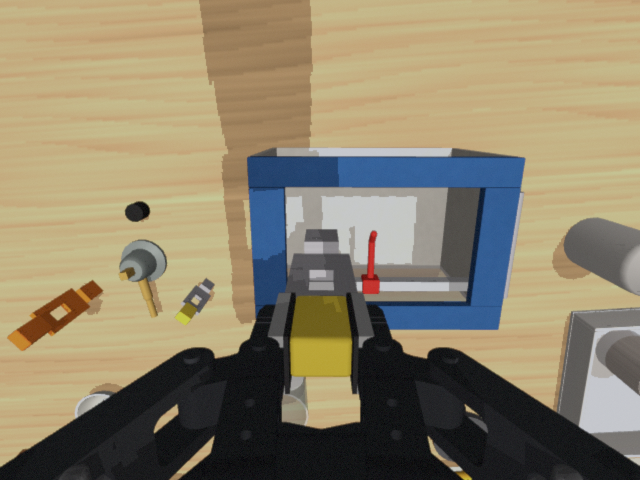

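The picture shows the hook clearly from its tip (373,234) to its clamp (370,285). The key is in the fingers with its socket at (322,242) and its eye at (320,277). I'll measure the frame, the hook line and the key's lean in the tool frame.

Create hatch.py:
```python
from h import *
def meas(s,yaw=None):
    p,R=tool()
    bl=max(blobs(s,(105,100,40),(125,255,255)),key=lambda b:b[1][4])[2]
    P=cloud(s,bl); z=np.percentile(P[:,2],80); P=P[abs(P[:,2]-z)<.006]
    q=P[:,:2]; r0=np.radians(-3.7)
    c=np.array([.5023,.152]); M=lambda a:np.array([[np.cos(a),np.sin(a)],[-np.sin(a),np.cos(a)]])
    for it in range(2):
        L=(M(r0)@(q-c).T).T
        ys=np.arange(-.1,.101,.01); e=[(y,np.percentile(L[abs(L[:,1]-y)<.004,0],1)) for y in ys if (abs(L[:,1]-y)<.004).sum()>20]
        e=np.array(e); k=np.polyfit(e[:,0],e[:,1],1)[0]; r0-=np.arctan(k)
    L=(M(r0)@(q-c).T).T
    band=L[(L[:,0]>-.05)&(L[:,0]<.02)]
    yl=np.percentile(band[:,1],1),np.percentile(band[:,1],99); xl=np.percentile(L[:,0],.5),np.percentile(L[:,0],99.5)
    inn=band[band[:,1]<0,1],band[band[:,1]>0,1]
    print("frame z",z.round(4),"yaw",np.degrees(r0).round(2),"y edges",np.round(yl,4),"inner y",np.percentile(inn[0],99).round(4),np.percentile(inn[1],1).round(4),"x edges",np.round(xl,4))
    return r0,c,M(r0)
```

Run:
```python
from hatch import *
s=load("w3"); r0,c,M=meas(s)
rb=[b for b in blobs(s,(0,150,60),(6,255,255)) if 340<b[0][0]<400 and 220<b[0][1]<300]
for b in rb:
    P=cloud(s,b[2]); L=np.c_[(M@(P[:,:2]-c).T).T,P[:,2]]
    for lo,hi in((-.01,0),(0,.01),(.01,.02),(.02,.03),(.03,.04),(.04,.06)):
        k=(L[:,0]>lo)&(L[:,0]<hi)
        if k.sum(): print("hook x",lo,hi,"y mean",L[k,1].mean().round(4),"z",L[k,2].mean().round(4),"min/max y",L[k,1].min().round(4),L[k,1].max().round(4),k.sum())
p,R=tool(); yy=R.apply([0,1,0]); print("tool y deg",np.degrees(np.arctan2(yy[1],yy[0])).round(2),"tcp cab",(M@(p[:2]-c)).round(4))
m=np.zeros((480,640),bool); m[222:300,275:370]=True; m&=(s["d"]<.31)&(s["d"]>0)
P=R.inv().apply(cloud(s,m)-p)
for lo in np.arange(.0,.115,.01):
    k=(P[:,2]>lo)&(P[:,2]<lo+.01)&(abs(P[:,1])<.03)
    if k.sum()>10: print("key z",lo.round(3),"y",np.percentile(P[k,1],[1,99]).round(4),"mid",np.percentile(P[k,1],[1,99]).mean().round(4),"x",np.percentile(P[k,0],[5,50,95]).round(4),k.sum())
```

```text
frame z 0.1701 yaw -3.68 y edges [-0.1114  0.1159] inner y -0.0827 0.087 x edges [-0.0794  0.0782]
hook x -0.01 0 y mean 0.0005 z 0.1306 min/max y -0.0017 0.0032 27
hook x 0 0.01 y mean -0.0001 z 0.124 min/max y -0.0023 0.0023 34
hook x 0.01 0.02 y mean 0.0004 z 0.1202 min/max y -0.0019 0.0033 49
hook x 0.02 0.03 y mean 0.0007 z 0.1202 min/max y -0.0016 0.0032 45
hook x 0.03 0.04 y mean 0.0005 z 0.1202 min/max y -0.0022 0.0036 54
hook x 0.04 0.06 y mean 0.0003 z 0.1243 min/max y -0.0082 0.0091 293
tool y deg 86.31 tcp cab [-0.0263 -0.0511]
key z 0.0 y [-0.0102  0.0101] mid -0.0001 x [0.0066 0.0072 0.0076] 126
key z 0.01 y [-0.0165  0.0165] mid -0.0 x [0.0019 0.0023 0.0028] 382
key z 0.02 y [-0.0167  0.0169] mid 0.0001 x [0.0018 0.0023 0.0028] 366
key z 0.03 y [-0.0166  0.0168] mid 0.0001 x [0.0018 0.0023 0.0027] 315
key z 0.04 y [-0.0163  0.0166] mid 0.0002 x [-0.0027  0.0022  0.0027] 585
key z 0.05 y [-0.0164  0.0166] mid 0.0001 x [0.0021 0.0024 0.0028] 361
key z 0.06 y [-0.0164  0.0168] mid 0.0002 x [0.0021 0.0024 0.0028] 334
key z 0.07 y [-0.0149  0.014 ] mid -0.0005 x [0.0023 0.0063 0.0101] 610
key z 0.08 y [-0.01    0.0102] mid 0.0001 x [0.0097 0.01   0.0103] 151
key z 0.09 y [-0.0098  0.0106] mid 0.0004 x [0.0097 0.01   0.0103] 128
key z 0.1 y [-0.0098  0.0103] mid 0.0003 x [0.0098 0.0099 0.0103] 37
```

Everything agrees. The key is straight and centred in the fingers, the yaw is aligned, and the hook line is at y≈+0.4 mm in my frame. The cabinet's centre is at about +2 mm. I'll shift over and descend in front of the hook tip.

Scaled: 0.1855 m / 0.5 = 0.371, 0.0015 m / 0.5 = 0.003.

Request:
pendant:
  motion: {"ticks":[[0.003, 0.06, 0, 0, 0, 0, 0], [0.003, 0.103, 0, 0, 0, 0, 0], [0.003, 0.103, 0, 0, 0, 0, 0], [0.003, 0.103, 0.06, 0, 0, 0, 0], [0.003, 0.103, 0.14, 0, 0, 0, 0], [0.003, 0.103, 0.22, 0, 0, 0, 0], [0.003, 0.103, 0.3, 0, 0, 0, 0], [0.003, 0.103, 0.35, 0, 0, 0, 0], [0.003, 0.103, 0.371, 0, 0, 0, 0], [0.003, 0.103, 0.371, 0, 0, 0, 0]]}

```text
time_s: 7.9
eef_pos: [0.4743, 0.1545, 0.1557]
eef_rot: [-0.0, 0.032, 0.999, -0.0]
wrist_force: [0.0, -0.5, -1.1]
opening: 0.248
grasp_force: 59.7
```

Run:
```python
from hatch import *
s=snap("wrist","w4"); p,R=tool(); a=np.radians(-3.68); M=np.array([[np.cos(a),np.sin(a)],[-np.sin(a),np.cos(a)]]); c=np.array([.5023,.152])
print("tcp cab",(M@(p[:2]-c)).round(4),p[2].round(4))
for b in blobs(s,(0,150,60),(6,255,255)):
    P=cloud(s,b[2]); 
    if len(P): print(b[0],b[1],np.r_[M@(P[:,:2].mean(0)-c),P[:,2].mean()].round(4))
S=snap("scene","s4"); cv2.imwrite("pics/s4c.png",cv2.resize(S["im"][130:270,250:390],None,fx=4.2,fy=4.2,interpolation=cv2.INTER_CUBIC))
```

```text
tcp cab [-0.0276  0.001 ] 0.1565
[321.  406.4] [306, 378, 31, 51, 1244] [0.0461 0.0008 0.1242]
```

View pics/s4c.png

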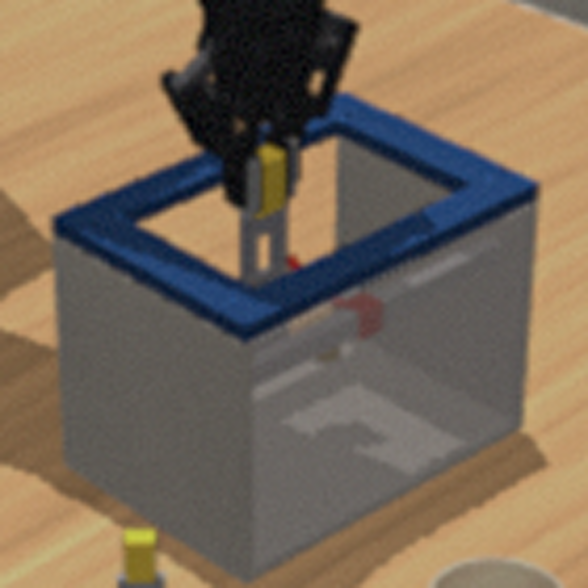

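The key hangs straight in front of the hook tip with its eye level with the tip and its forces near zero. I'll insert gently in stages.

Scaled: -0.026 m / 0.5 = -0.052, -0.022 m / 0.5 = -0.044.

Request:
pendant:
  motion: {"ticks":[[-0.01, 0, 0, 0, 0, 0, 0], [-0.02, 0, 0, 0, 0, 0, 0], [-0.028, 0, 0, 0, 0, 0, 0], [-0.036, 0, 0, 0, 0, 0, 0], [-0.044, 0, 0, 0, 0, 0, 0], [-0.052, 0, 0, 0, 0, 0, 0], [-0.052, 0, 0, 0, 0, 0, 0]]}

```text
time_s: 8.88
eef_pos: [0.5003, 0.1536, 0.1558]
eef_rot: [0.0, 0.031, 1.0, -0.0]
wrist_force: [0.6, 0.0, -1.7]
opening: 0.246
grasp_force: 59.7
```

```bash
python3 -c "
from bench import get_obs
o=get_obs();print(o['wrist_force'],o['torque'])"
```

```text
[ 6.15872035e-01  1.87113012e-04 -1.67323629e+00] [-0.00996574  0.06917389 -0.00517871]
```

Scaled: -0.027 m / 0.5 = -0.054, -0.024 m / 0.5 = -0.048.

Request:
pendant:
  motion: {"ticks":[[-0.01, 0, 0, 0, 0, 0, 0], [-0.02, 0, 0, 0, 0, 0, 0], [-0.03, 0, 0, 0, 0, 0, 0], [-0.04, 0, 0, 0, 0, 0, 0], [-0.048, 0, 0, 0, 0, 0, 0], [-0.054, 0, 0, 0, 0, 0, 0], [-0.054, 0, 0, 0, 0, 0, 0]]}

```text
time_s: 9.75
eef_pos: [0.5272, 0.1519, 0.1558]
eef_rot: [-0.0, 0.031, 1.0, -0.0]
wrist_force: [-0.5, -0.0, -2.5]
opening: 0.244
grasp_force: 59.7
```

Run:
```python
from hatch import *
print(get_obs()["wrist_force"],get_obs()["torque"])
p,R=tool(); a=np.radians(-3.68); M=np.array([[np.cos(a),np.sin(a)],[-np.sin(a),np.cos(a)]]); print("tcp cab",(M@(p[:2]-[.5023,.152])).round(4),p[2].round(4))
s=snap("wrist","w5")
for b in blobs(s,(0,150,60),(6,255,255)):
    P=cloud(s,b[2]); 
    if len(P): print(b[0],b[1],np.r_[M@(P[:,:2].mean(0)-[.5023,.152]),P[:,2].mean()].round(4))
S=snap("scene","s5")
```

```text
[-0.50942149 -0.01157649 -2.48299084] [-0.02838226  0.02393245 -0.00246298]
tcp cab [0.0248 0.0015] 0.1558
[319.7 258.4] [313, 228, 14, 62, 768] [0.0119 0.0008 0.123 ]
```

View pics/w5.png

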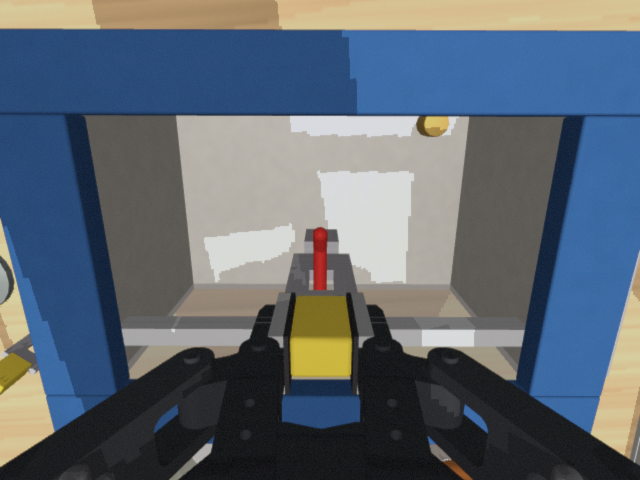

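The hook runs through the eye. The bar is at u=320, the eye's centre is also about 320, and the blade lies between tip and rail. I'll lower gently until the eye meets the arm.

Scaled: 0.013 m / 0.5 = 0.026, 0.011 m / 0.5 = 0.022.

Request:
pendant:
  motion: {"ticks":[[0, -0.001, 0.006, 0, 0, 0, 0], [0, -0.001, 0.012, 0, 0, 0, 0], [0, -0.001, 0.018, 0, 0, 0, 0], [0, -0.001, 0.022, 0, 0, 0, 0], [0, -0.001, 0.026, 0, 0, 0, 0], [0, -0.001, 0.026, 0, 0, 0, 0]]}

```text
time_s: 10.6
eef_pos: [0.5269, 0.1515, 0.1426]
eef_rot: [-0.0, 0.031, 1.0, -0.0]
wrist_force: [-0.6, -0.2, -2.6]
opening: 0.248
grasp_force: 59.7
```

Request:
pendant:
  motion: {"ticks":[[0, 0, 0.001, 0, 0, 0, 0], [0, 0, 0.002, 0, 0, 0, 0], [0, 0, 0.002, 0, 0, 0, 0]]}

```text
time_s: 10.98
eef_pos: [0.527, 0.1515, 0.1418]
eef_rot: [0.0, 0.031, 1.0, -0.0]
wrist_force: [-0.1, -0.1, -2.3]
opening: 0.245
grasp_force: 59.7
```

Scaled: 0.001 m / 0.5 = 0.002, 0.0005 m / 0.5 = 0.001.

Request:
pendant:
  motion: {"ticks":[[0, 0, 0.001, 0, 0, 0, 0], [0, 0, 0.002, 0, 0, 0, 0], [0, 0, 0.002, 0, 0, 0, 0]]}

```text
time_s: 11.35
eef_pos: [0.5269, 0.1515, 0.1407]
eef_rot: [-0.0, 0.031, 1.0, -0.0]
wrist_force: [1.0, -0.1, -1.1]
opening: 0.249
grasp_force: 59.7
```

Request:
pendant:
  motion: {"ticks":[[0, 0, 0.0006, 0, 0, 0, 0], [0, 0, 0.0012, 0, 0, 0, 0], [0, 0, 0.0012, 0, 0, 0, 0]]}

```text
time_s: 11.72
eef_pos: [0.527, 0.1515, 0.1402]
eef_rot: [-0.0, 0.031, 1.0, -0.0]
wrist_force: [-0.6, 0.1, -2.6]
opening: 0.247
grasp_force: 59.7
```

Scaled: 0.0005 m / 0.5 = 0.001, 0.0003 m / 0.5 = 0.0006.

Request:
pendant:
  motion: {"ticks":[[0, 0, 0.0006, 0, 0, 0, 0], [0, 0, 0.001, 0, 0, 0, 0], [0, 0, 0.001, 0, 0, 0, 0]]}

```text
time_s: 12.1
eef_pos: [0.5271, 0.1515, 0.1399]
eef_rot: [0.0, 0.031, 1.0, 0.0]
wrist_force: [-1.2, 0.2, 1.6]
opening: 0.245
grasp_force: 59.9
```

Request:
pendant:
  motion: {"ticks":[[0, 0, 0.0006, 0, 0, 0, 0], [0, 0, 0.0008, 0, 0, 0, 0], [0, 0, 0.0008, 0, 0, 0, 0]]}

```text
time_s: 12.48
eef_pos: [0.5272, 0.1515, 0.1397]
eef_rot: [0.0, 0.031, 1.0, 0.0]
wrist_force: [-2.8, -0.8, 5.3]
opening: 0.247
grasp_force: 60.4
```

There is contact at the expected height, at about 7 N. I'll relax a little and open slowly.

Scaled: -0.0004 m / 0.5 = -0.0008.

Request:
pendant:
  motion: {"ticks":[[0, 0, -0.0008, 0, 0, 0, 0], [0, 0, -0.0008, 0, 0, 0, 0], [0, 0, -0.0008, 0, 0, 0, 0.27], [0, 0, -0.0008, 0, 0, 0, 0.3], [0, 0, -0.0008, 0, 0, 0, 0.35], [0, 0, -0.0008, 0, 0, 0, 0.4], [0, 0, -0.0008, 0, 0, 0, 0.5], [0, 0, -0.0008, 0, 0, 0, 0.5]]}

```text
time_s: 13.48
eef_pos: [0.527, 0.1515, 0.1397]
eef_rot: [0.0, 0.031, 1.0, 0.0]
wrist_force: [0.3, 0.4, -0.6]
opening: 0.499
grasp_force: 0.0
```

Run:
```python
from hatch import *
s=snap("wrist","w6"); p,R=tool()
b=max([b for b in blobs(s,(22,110,60),(34,255,255),60) if 250<b[0][0]<390],key=lambda b:b[1][4])
P=R.inv().apply(cloud(s,b[2])-p); P=P[P[:,2]<0.03]; print("head",b[0],b[1],"tool y range",np.percentile(P[:,1],[1,99]).round(4),"x",np.percentile(P[:,0],[1,50,99]).round(4),"z top",np.percentile(P[:,2],2).round(4),"tcp z",p[2].round(4))
S=snap("scene","s6"); cv2.imwrite("pics/s6c.png",np.hstack([cv2.resize(S["im"][130:270,250:390],(400,400),interpolation=cv2.INTER_CUBIC),cv2.resize(s["im"][180:420,200:440],(400,400))]))
```

```text
head [320.4 337.4] [289, 296, 64, 81, 4785] tool y range [-0.0108  0.0102] x [-0.0077  0.0065  0.0078] z top -0.0326 tcp z 0.1397
```

View pics/s6c.png

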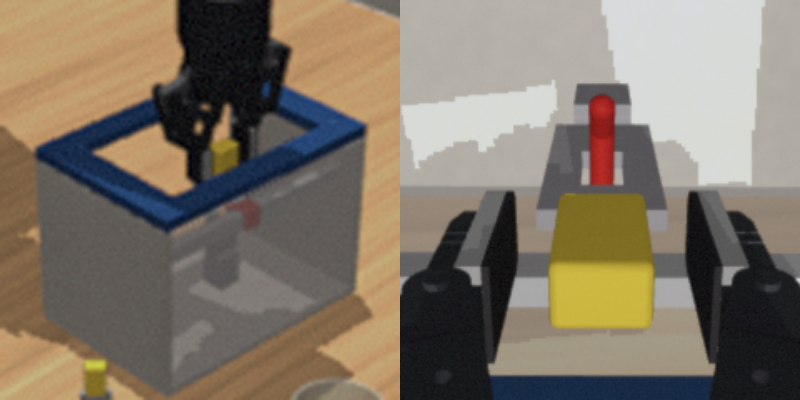

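The key hangs free and upright between the open fingers, with the hook through its eye and about 10 mm clear on each side. I'll retreat straight up, check, then hand in.

Scaled: -0.2 m / 0.5 = -0.4, -0.12 m / 0.5 = -0.24.

Request:
pendant:
  motion: {"ticks":[[0, 0, -0.03, 0, 0, 0, 0.5], [0, 0, -0.08, 0, 0, 0, 0.5], [0, 0, -0.16, 0, 0, 0, 0.5], [0, 0, -0.24, 0, 0, 0, 0.5], [0, 0, -0.32, 0, 0, 0, 0.5], [0, 0, -0.4, 0, 0, 0, 0.5], [0, 0, -0.4, 0, 0, 0, 0.5], [0, 0, -0.4, 0, 0, 0, 0.5], [0, 0, -0.4, 0, 0, 0, 0.5]]}

```text
time_s: 14.7
eef_pos: [0.5263, 0.1514, 0.3384]
eef_rot: [-0.001, 0.031, 1.0, -0.0]
wrist_force: [-1.0, 0.0, -0.2]
opening: 0.5
grasp_force: 0.0
```

Run:
```python
from hatch import *
s=snap("wrist","w7"); a=np.radians(-3.68); M=np.array([[np.cos(a),np.sin(a)],[-np.sin(a),np.cos(a)]])
for b in blobs(s,(22,110,60),(34,255,255),100):
    P=cloud(s,b[2]); L=np.c_[(M@(P[:,:2]-[.5023,.152]).T).T,P[:,2]]; t=L[L[:,2]>.14]
    if len(t)>100: print("head",b[0],b[1],"top z",np.percentile(t[:,2],97).round(4),"cab range",np.percentile(t,1,0).round(4),np.percentile(t,99,0).round(4))
S=snap("scene","s7")
```

```text
head [320.4 218.9] [308, 206, 26, 26, 606] top z 0.1725 cab range [ 0.0172 -0.0101  0.1424] [0.033  0.0113 0.1728]
```

```bash
python3 -c "
from bench import workorder
print(workorder.hand_in())"
```

```text
the job is handed in; nothing more can be done
None
```

The gas key hangs by its eye on the red hook, free and upright, with contact force on the hook about 7 N and the frame and other things untouched as far as I could see; the job was handed in at about 15 s.

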